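# Book out a ring plate and hold it up on the cam-lift nest

## Robot

A 6-joint arm with a two-finger parallel gripper is mounted at the origin on a cart in front of the work surface, level with it; the furniture and walls round the work are solid. World frame = base frame: x ahead of the robot, y to its left, z up, the work surface at z = 0. Lengths are in mm, angles in rad, forces in N, time in s.
With the tool pointing down it reaches from about 275 to 1000 mm from the base axis. Payload 8.4 kg.
Tool frame: the origin (TCP) lies at the very end of the fingers, on their centre line; the grasp point (between the pads) lies 19 mm behind it; z points along the fingers, x is the direction in which the jaws open and shut, and the axes are right-handed (so a half turn about z gives the same grasp; the last joint's range is limited). The gripper opens to 85 mm and grips with 20 to 120 N. Pads are 22 mm wide; open, the fingers measure 114 mm over their backs; the gripper's body (76 mm by 85 mm) begins 54 mm behind the grasp point. The pads swing forward as they close: fully open they stand 13 mm farther back than shut.
Start: joints at [-1.241, 0.353, 1.633, -0, 1.155, -0.002], TCP at [203.589, -590.914, 231.281] pointing down, gripper open.
Joint ranges: [-2.63, 2.63], [-0.92, 2.1], [0.06, 2.66], [-1.3, 4.44], [0, 2.69], [-3.02, 3.02]. Speed limits (rad/s): [2.22, 2.22, 2.79, 3.14, 3.14, 3.14].

## Interface

Orientations are given as [roll, pitch, yaw] about the fixed x, y, z axes, in that order (R = Rz(yaw) Ry(pitch) Rx(roll)).
In Python, from rig import r gives the robot as it stands. The module is installed in compiled form; this text tells all that it offers.
- The arm moves only by the tool apply_moves, never from a script. Its argument "targets" is a list that holds one entry, the list of rows, each a list of 7 numbers: the gripper's target within -1 to 1 (fully open at 1, half-way at 0, shut at -1), then the shift along the tool's x, y, z in cm, then the turn, a rotation vector about the tool's x, y, z in degrees. A call has 1 to 8 rows; each row is the pose to reach, as a shift and turn from the pose measured when the call began, along the tool's axes at that moment; what a row does not reach only later rows make up. A row lasts 1/10 s, in which the tool goes at most 50 mm and 8.59 degrees, less where a joint would pass 70% of its speed; a pose out of reach is approached as far as the arm can. A call with a gripper value outside its range is refused whole. The fingers move at their own pace and stop on an object; "newtons" is the grip in N (left out, the last holds). Time passes only in rows, so rows that repeat a pose let the fingers close. It gives the time, the measured TCP pose, the force and the opening at its end, in the units of the state.
- r.sense(): the state, without advancing time (a new reading comes with each control period).
- r.grab_frame(name): name is "scene" or "top" or "wrist"; returns a dict with "pixels" (384x512x3 uint8, red, green, blue), "fov_y" (degrees; the focal length in pixels is half the picture's height over the tangent of half this angle, whatever the lens; pixels are square), "cx", "cy" (the principal point, pixels), "D" ([k1, k2, p1, p2, k3] as OpenCV has them; the pictures are not rectified), "R" (3x3) and "t" (3): a world point X has camera coordinates R X + t; the wrist camera has in their place "mount" (4x4, takes a point from camera to tool coordinates, whose origin is the TCP and whose axes are the tool frame's). Camera axes: x right, y down, z forward; pixel columns grow to the right and rows downward; lengths in mm; the calibration is good to about 2 mm. A picture is of the moment at which its call begins: read the wrist's pose just before it. There is no depth.
- r.sign_off(): hands the job in, once; it reports no verdict.
The state is a dict: "clock": time; "qpos": joint angles; "qvel": joint speeds; "joint_efforts": joint torques, N m; "eef_pos": TCP position; "tcp_rot": TCP orientation; "contact_force": force on the tool from outside, world axes, zero at the start; "wrist_torque": the same for the moment, N m; "opening": opening from 0.0 (shut) to 1.0 (fully open).
Only numpy, scipy, OpenCV 4.12 (cv2) and the standard library are available. Lean on these libraries where they do the work, as an engineer would, in place of code of your own. Each camera call takes 0.05 s, during which the arm holds its last target. There are 200 camera calls.

## Task

Book out the ring plate that lies in the lift nest: take the hand-held code reader out of its dock, hold it still for a good second pointing straight down at the code label on the plate, about 8 cm above it, then set the reader gently back in its dock, fully down, and let go of it. Then swing the nest's eccentric lever up until the plate stands at its highest, which is with the lever upright, and finish while holding the lever there by its grip, because its spring pulls it down again if you let go. The plate's ends are freshly polished, so touch the plate with neither the gripper nor the reader, and leave the other things on the bench where they are.

Things in the scene. Friction and masses are not known exactly. Their poses are not given: they have to be found in the camera images.
- reader: Cordless code reader, white plastic box with a black nose, standing nose-down in the dock. Origin at the centre of the nose's window (its lowest point); z runs from the nose up to the tail; it reads along -z. Body 34 mm (x) x 48 mm (y) from 27 to 125 mm above the origin, a 4 mm high strap bar on the top, nose 27 x 40 mm below that. Mass about 0.16 kg. Grasp it across x, from above, 85 to 105 mm above the origin (ribbed faces).
- dock: Fixed grey dock with an upright rectangular pocket, flared at the mouth. Origin on the bench under the pocket's centre, axes parallel to those of the docked reader. Base plate 92 x 100 mm, 8 mm thick; pocket 43 mm (x) x 57 mm (y), its floor 12 mm above the bench, its mouth 52 mm and its flared lips 60 mm above the bench, 72 x 86 mm over all there. Docked, the reader stands on the pocket's floor with 4.5 mm to spare on each side.
- code_label (a point): Centre of the white 18 mm square code label (dark dot pattern) on top of the ring plate, 36 mm from the plate's centre on the side that more or less faces the robot; z is the label's normal (up). The reader reads it when its nose is 50 to 130 mm straight above.
- ring_plate: Round black plate, 148 mm across, 9 mm thick, with a small knob at its centre (24 mm high over all) and 24 polished ends round it; loose, it lies in the round opening of the nest on the nest's lift table, its underside 82 mm above the bench at the start. Origin at the centre of its underside, z up; the label lies on its -x side. Do not touch it.
- nest: Fixed cam-lift nest of aluminium: base plate and top frame 190 x 190 mm, frame top 88 mm above the bench. Origin on the bench under its centre, x pointing away from the robot more or less, z up. A shaft along its y, 50 mm above the bench, carries an eccentric under the lift table and, on the nest's right side (its -y side), the lever. The table rises by 14 mm times the sine of the lever angle.
- cam_lever (a joint): Angle of the eccentric lever: 0 = lying level towards the front (the nest's -x), held down on its stop by a spring; 1.571 = upright, where the table and the plate are at their highest; stops at 2.1, leaning back, where the table is already sinking again. The spring needs about 4 N at the grip at the start and 5.5 N when upright, and swings the lever back when it is let go.
- lever_grip: The lever's grip: a grey plastic sleeve, 16 mm across and 64 mm long, turning on a pin that stands out along the nest's -y from the lever's end; origin at its middle, 105 mm from the shaft, 35 mm clear of the lever arm, 50 mm above the bench at the start (the bench's edge rail below is 15 mm high). y is its axis. Pinched from above, fingers in front and behind, it lets the gripper stay upright along the arc.
- lever_pivot (a point): Point on the axis of the shaft beside the middle of the grip, 50 mm above the bench: the centre of the circle (radius 105 mm) in the nest's x-z plane on which the middle of the grip travels. With the lever upright the grip is 105 mm straight above it. Nothing solid is at this point; axes parallel to the nest's.
- loupe: standing black loupe, 40 mm wide, 40 mm high; origin under its centre. Bystander.
- dropper: brown dropper bottle with a white cap, 30 mm wide, 92 mm high; origin under its centre. Bystander.
- tweezers: black tweezers lying flat, 127 mm long along their y, 10 mm high; origin on the bench under their middle. Bystander.
- cassette: cream and black cleaning cassette with a blue side lever, 71 x 112 x 33 mm; origin under its centre. Bystander.
- weight_big: brass-coloured knob weight, 36 mm wide, 46 mm high; origin under its centre. Bystander.
- weight_small: steel knob weight, 28 mm wide, 40 mm high; origin under its centre. Bystander.
Not all that is in view belongs to the job. Of the things shaped like the reader, the white one is meant.

How it is judged (in metres and radians):
On the way, in this order (a step that is already met when the one before it is completed fails the run):
1. the reader, held in the fingers, is kept still and points down at the code label from 50 to 130 mm (label within 14 mm of its axis, axis within 14 degrees of the label's normal) for 0.7 s (x of code_label in the frame of reader between -0.014 and 0.014 m and y of code_label in the frame of reader between -0.014 and 0.014 m and z of code_label in the frame of reader between -0.13 and -0.05 m and angle between the z axis of code_label and the z axis of reader, either way round below 0.25 rad and linear speed of reader below 0.02 m/s and angular speed of reader below 0.2 rad/s and contact force between the fingers and reader above 0.5 N), for 0.7 s.
2. the reader stands fully down and upright in its dock, let go (horizontal distance between reader and dock below 0.01 m and z of reader in the frame of dock below 0.016 m and angle between reader's own z axis and vertical below 0.15 rad and contact force between the fingers and reader below 0.05 N and linear speed of reader below 0.02 m/s), for 0.3 s.
3. the fingers hold the lever upright within 0.1 rad, with the plate at its highest (value of joint cam_lever between 1.4708 and 1.6708 rad and contact force between the fingers and lever_grip above 1 N), for 0.3 s.
At the end, for the whole second after the job is handed in: Fingers press the lever's grip (over 1 N) and the lever is at rest, upright within 0.1 rad; the untouched plate lies flat and centred on the raised table, underside 94.5 to 99 mm above the bench; the reader stands upright, fully down in its dock, let go (all of step 3 and velocity of joint cam_lever between -0.05 and 0.05 rad/s and horizontal distance between ring_plate and nest below 0.008 m and z of ring_plate in the frame of nest between 0.0945 and 0.099 m and angle between ring_plate's own z axis and vertical below 0.04 rad and contact force between each of the fingers, the arm and ring_plate below 0.1 N and horizontal distance between reader and dock below 0.01 m and z of reader in the frame of dock below 0.016 m and angle between reader's own z axis and vertical below 0.15 rad and contact force between the fingers and reader below 0.05 N); the arm keeps its last pose, push and grip.
It fails at once if the gripper, the arm or the reader touches the ring plate (contact force between any of the fingers, the arm, reader and ring_plate above 0.5 N).
It fails at once if the reader is let go more than 20 mm above its seat (z of reader in the frame of dock above 0.032 m and contact force between the fingers and reader below 0.02 N).
It fails at once if a bystander is shifted by more than 25 mm (distance of any of loupe, dropper, tweezers, cassette, weight_big, weight_small from where it was at the start of the episode above 0.025 m).
It also fails if it takes over 67 s, if anything falls off the work surface, if the arm or the gripper's body presses on something with over 40 N, if the wrist force passes 120 N, or if a joint passes its speed limit or range.

## Working session

There is one attempt and no reset: what is moved stays moved. The work goes in short steps, Python scripts to look and compute and a tool call to move; the robot and the scene stay as the last step left them, time stands still between calls to the robot, and variables do not carry over. Pictures are saved under pics/ and viewed, about 8 in all and at most 12, crops included, and the job is handed in when it is done.

Besides the shell and the picture viewer there is one more tool, called after "Request:" as a command line: name --argument value ..., lists and objects as JSON in quotes. apply_moves: Moves the arm, as the interface text tells. Its arguments: {"type":"object","properties":{"targets":{"type":"array"},"newtons":{"type":"number"}},"required":["targets"]}

```bash
mkdir -p pics
cat > h.py <<'E'
import numpy as np, cv2
from scipy.spatial.transform import Rotation as Ro
from rig import r
def K(f):
    h=f['pixels'].shape[0]; fl=h/2/np.tan(np.radians(f['fov_y'])/2)
    return np.array([[fl,0,f['cx']],[0,fl,f['cy']],[0,0,1.]])
def tool():
    s=r.sense(); 
    return np.array(s['eef_pos'],float),Ro.from_euler('xyz',s['tcp_rot']).as_matrix()
def grab(n):
    p,R=tool(); f=r.grab_frame(n)
    if 'mount' in f:
        M=np.array(f['mount']); Rc=R@M[:3,:3]; c=R@M[:3,3]+p
    else:
        Rc=np.array(f['R']).T; c=-Rc@np.array(f['t'])
    f['Rc'],f['c']=Rc,c
    return f
def ray(f,uv):
    u=cv2.undistortPoints(np.array(uv,float).reshape(-1,1,2),K(f),np.array(f['D'],float)).reshape(-1,2)
    return np.c_[u,np.ones(len(u))]@f['Rc'].T
def onz(f,uv,z):
    d=ray(f,uv); return f['c']+d*((z-f['c'][2])/d[:,2])[:,None]
def proj(f,X):
    Rw=f['Rc'].T; rv=cv2.Rodrigues(Rw)[0]
    return cv2.projectPoints(np.array(X,float).reshape(-1,1,3),rv,-Rw@f['c'],K(f),np.array(f['D'],float))[0].reshape(-1,2)
def save(f,name,box=None,s=1):
    im=f['pixels'][:,:,::-1]
    if box: im=im[box[1]:box[3],box[0]:box[2]]
    cv2.imwrite('pics/'+name+'.png',cv2.resize(im,None,fx=s,fy=s,interpolation=cv2.INTER_CUBIC))
E
python3 - <<'E'
from h import *
import pickle
F={n:grab(n) for n in('scene','top','wrist')}
pickle.dump(F,open('f0.pkl','wb'))
for n,f in F.items(): save(f,n+'0',s=1.5); print(n,f['c'].round(),f['fov_y'],f['Rc'][:,2].round(2))
print(r.sense())
E
```

```text
scene [ 274. -452.  790.] 51.11513166809997 [ 0.34  0.65 -0.68]
top [ 449.  193. 1316.] 45.50826359292961 [ 0.14  0.02 -0.99]
wrist [ 269. -568.  373.] 70.05082862172094 [-0.26 -0.09 -0.96]
{'clock': 0.15, 'qpos': array([-1.24138988e+00,  3.53523278e-01,  1.63396598e+00, -6.31660785e-07,
        1.15517451e+00, -2.37208710e-03]), 'qvel': array([-0.00041293, -0.00119875, -0.00187228,  0.00050076, -0.00148414,
        0.00145309]), 'joint_efforts': array([ 4.00371073e-05, -6.05637145e+01, -3.42337310e+01,  2.52047198e-05,
        6.17245794e-03, -1.26836517e-05]), 'eef_pos': array([ 203.478269  , -590.56975583,  230.7116106 ]), 'tcp_rot': array([-3.14159069e+00,  1.07111626e-03, -1.23901753e+00]), 'contact_force': array([ 0.51205797,  0.07936578, -0.81805821]), 'wrist_torque': array([-0.02581361, -0.06118436, -0.01660114]), 'opening': 0.9965869615974923}
```

View pics/scene0.png

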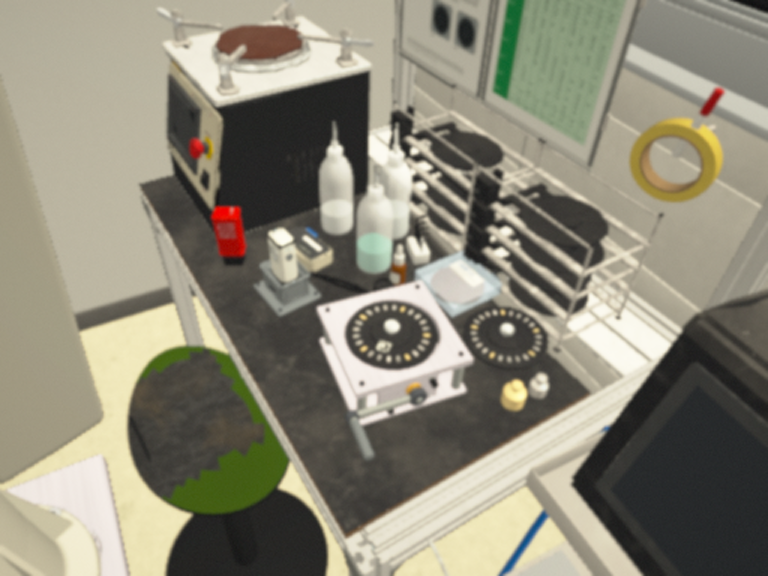

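View pics/top0.png

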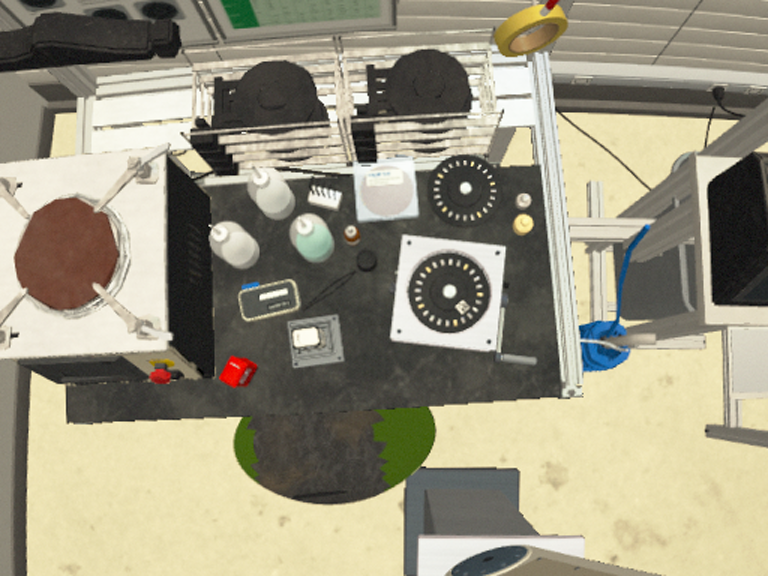

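The top view shows the white reader in its dock at (306,338), with a red lookalike box at (238,371). It also shows the nest with its plate and label at (462,306), a second plate outside the nest at (464,188), and the lever grip at (518,358). The white one in the dock is the target. Next I'll take rough positions and one close crop of it.

Run:
```python
from h import *
import pickle
F=pickle.load(open('f0.pkl','rb')); t=F['top']; s=F['scene']
def P(n,uv,z): print(n,onz(t,np.array(uv)/1.5,z).round(0).tolist())
P('knob',[[450,291]],106); P('label',[[462,306]],91)
P('nest corners',[[402,236],[506,243],[502,351],[390,343]],88)
P('dock corners',[[288,319],[338,315],[344,360],[294,367]],8)
P('reader top',[[306,338]],138); P('grip',[[503,357],[535,360]],55); P('red',[[238,371]],60)
print('scene reader',onz(s,np.array([[281,238]])/1.5,138).round(0))
print('scene grip',onz(s,np.array([[352,418],[368,456]])/1.5,55).round(0))
g=lambda f,b: cv2.resize(f['pixels'][b[1]:b[3],b[0]:b[2],::-1],(400,400),interpolation=cv2.INTER_CUBIC)
cv2.imwrite('pics/crop1.png',np.hstack([g(t,(180,190,250,260)),g(s,(140,130,230,220))]))
```

```text
knob [[603.0, 109.0, 106.0]]
label [[578.0, 86.0, 91.0]]
nest corners [[705.0, 196.0, 88.0], [695.0, 6.0, 88.0], [499.0, 14.0, 88.0], [510.0, 214.0, 88.0]]
dock corners [[556.0, 412.0, 8.0], [566.0, 316.0, 8.0], [480.0, 302.0, 8.0], [465.0, 398.0, 8.0]]
reader top [[513.0, 358.0, 138.0]]
grip [[489.0, 7.0, 55.0], [484.0, -52.0, 55.0]]
red [[454.0, 494.0, 60.0]]
scene reader [[517. 353. 138.]]
scene grip [[491.  14.  55.]
 [484. -52.  55.]]
```

View pics/crop1.png

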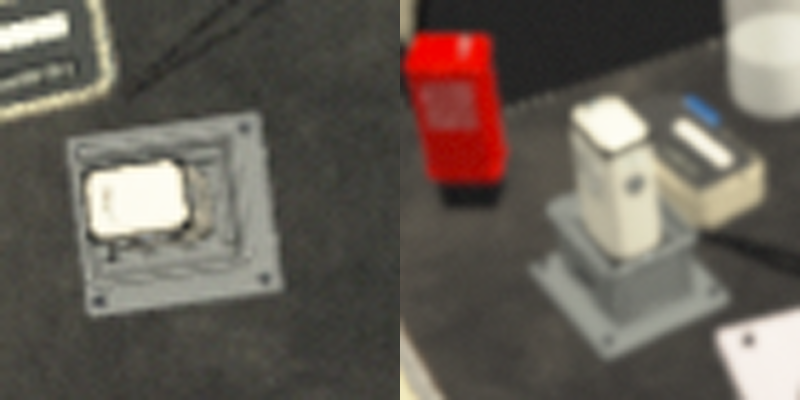

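The crop confirms it: a white reader in the grey dock, with the red box apart from it on the left. I'll move towards it, staying near the base until I'm past the monitor.

```bash
cat >> h.py <<'E'
def go(x,y,z,yaw,p=None,R=None):
    "shift (cm) and turn (deg) in tool axes to reach TCP x,y,z mm, tool down, yaw deg"
    if p is None: p,R=tool()
    Rt=Ro.from_euler('xyz',[np.pi,0,np.radians(yaw)]).as_matrix()
    d=R.T@(np.array([x,y,z])-p)/10; w=np.degrees(Ro.from_matrix(R.T@Rt).as_rotvec())
    print('shift',d.round(2),'turn',w.round(1),'rows>=',max(np.linalg.norm(d)/5,np.linalg.norm(w)/8.59).round(1))
E
python3 -c "
from h import *
go(330,-200,330,-25); print(r.grab_frame('wrist')['mount'])
import pickle
t=pickle.load(open('f0.pkl','rb'))['top']
for z in(200,500): print(onz(t,np.array([[725,325],[660,325],[710,200]])/1.5,z).round())"
```

```text
shift [-32.82 -24.68  -9.89] turn [ -0.    0.1 -46. ] rows>= 8.4
[[ 9.99999721e-01 -6.69645016e-04  3.30167825e-04 -1.10951223e-01]
 [ 5.54248463e-04  9.62110024e-01  2.72660953e-01 -6.93798858e+01]
 [-5.00243822e-04 -2.72660694e-01  9.62110127e-01 -1.42590326e+02]
 [ 0.00000000e+00  0.00000000e+00  0.00000000e+00  1.00000000e+00]]
[[ 540. -352.  200.]
 [ 539. -236.  200.]
 [ 756. -337.  200.]]
[[ 515. -206.  500.]
 [ 515. -121.  500.]
 [ 673. -194.  500.]]
```

Request:
apply_moves --targets '[[[1, -33, -24.7, -9.9, 0, 0, -46], [1, -33, -24.7, -9.9, 0, 0, -46], [1, -33, -24.7, -9.9, 0, 0, -46], [1, -33, -24.7, -9.9, 0, 0, -46], [1, -33, -24.7, -9.9, 0, 0, -46], [1, -33, -24.7, -9.9, 0, 0, -46], [1, -33, -24.7, -9.9, 0, 0, -46], [1, -33, -24.7, -9.9, 0, 0, -46]]]'

```text
clock: 1.0
eef_pos: [322.4, -218.7, 325.1]
tcp_rot: [-3.141, -0.0, -0.437]
contact_force: [1.1, -1.1, 0.4]
opening: 0.996
```

```bash
python3 -c "
from h import *
print(tool()[0]); go(420,100,320,8);go(480,340,300,8)"
```

```text
[ 322.39807636 -218.67181785  325.06490958]
shift [ -4.63 -33.     0.53] turn [ -0.  -0. -33.] rows>= 6.7
shift [ -9.35 -57.29   2.54] turn [ -0.  -0. -33.] rows>= 11.6
```

Request:
apply_moves --targets '[[[1, -4.6, -33, 0.5, 0, 0, -33], [1, -4.6, -33, 0.5, 0, 0, -33], [1, -4.6, -33, 0.5, 0, 0, -33], [1, -4.6, -33, 0.5, 0, 0, -33], [1, -4.6, -33, 0.5, 0, 0, -33], [1, -4.6, -33, 0.5, 0, 0, -33], [1, -4.6, -33, 0.5, 0, 0, -33], [1, -4.6, -33, 0.5, 0, 0, -33]]]'

```text
clock: 1.8
eef_pos: [421.1, 103.4, 320.1]
tcp_rot: [-3.14, -0.001, 0.143]
contact_force: [-0.2, -0.7, 0.4]
opening: 1.001
```

```bash
python3 -c "
from h import *
print(tool()[0]); go(515,320,300,8)"
```

```text
[421.05374511 103.37595862 320.12012108]
shift [ 12.39 -20.1    2.05] turn [-0.1 -0.   0.2] rows>= 4.7
```

Request:
apply_moves --targets '[[[1, 12.4, -20, 2, 0, 0, 0], [1, 12.4, -20, 2, 0, 0, 0], [1, 12.4, -20, 2, 0, 0, 0], [1, 12.4, -20, 2, 0, 0, 0], [1, 12.4, -20, 2, 0, 0, 0], [1, 12.4, -20, 2, 0, 0, 0], [1, 12.4, -20, 2, 0, 0, 0]]]'

```text
clock: 2.5
eef_pos: [515.0, 318.8, 299.7]
tcp_rot: [-3.141, 0.001, 0.144]
contact_force: [0.1, -0.4, -0.1]
opening: 1.002
```

Run:
```python
from h import *
import pickle
f=grab('wrist'); pickle.dump(f,open('f1.pkl','wb')); save(f,'w1',s=1.5); print(tool()[0],f['c'])
```

```text
[514.9101445  318.12758821 300.07844511] [505.35951786 387.38295215 442.3049221 ]
```

View pics/w1.png

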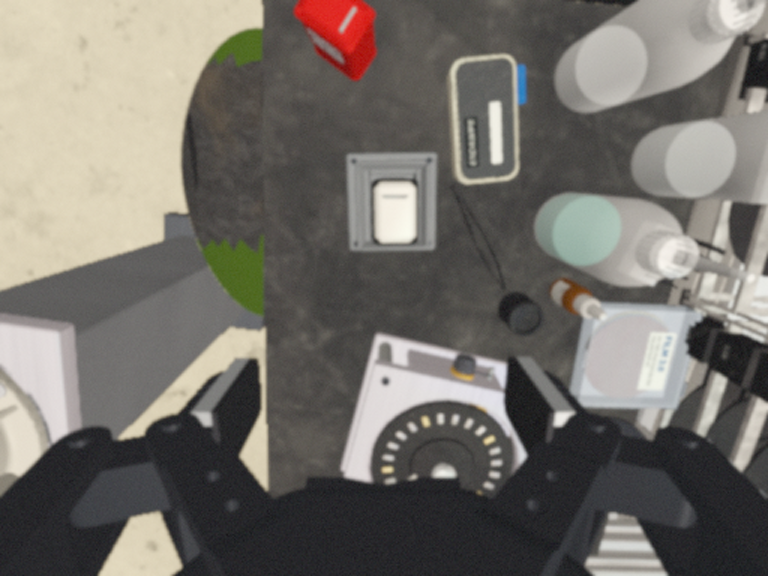

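Wrist view: reader tail at (395,211), dock base plate spanning (347..437, 152..250), well aligned with the tool. Loupe, dropper and cassette are clear of it. Now to measure.

```bash
cat > m.py <<'E'
from h import *
def dockmeas(f,box):
    a=f['pixels'].astype(int); x0,y0,x1,y1=box
    m=np.zeros(a.shape[:2],np.uint8); m[y0:y1,x0:x1]=(a.min(2)>170)[y0:y1,x0:x1]
    c=max(cv2.findContours(m,0,1)[0],key=cv2.contourArea); q=cv2.boxPoints(cv2.minAreaRect(c))
    Q=onz(f,q,137); print('reader top c',Q.mean(0).round(1),'sides',[np.linalg.norm(Q[i]-Q[i-1]).round(1) for i in(1,2)],'ang',[np.degrees(np.arctan2(*(Q[i]-Q[i-1])[1::-1])).round(1) for i in(1,2)])
    g=np.zeros_like(m); sat=a.max(2)-a.min(2); g[y0:y1,x0:x1]=((a.mean(2)>85)&(sat<30))[y0:y1,x0:x1]
    c=max(cv2.findContours(g,0,1)[0],key=cv2.contourArea); q=cv2.boxPoints(cv2.minAreaRect(c))
    D=onz(f,q,8); print('dock c',D.mean(0).round(1),'sides',[np.linalg.norm(D[i]-D[i-1]).round(1) for i in(1,2)],'ang',[np.degrees(np.arctan2(*(D[i]-D[i-1])[1::-1])).round(1) for i in(1,2)],'px',q.round().tolist())
    return m,g
E
python3 - <<'E'
from m import *; import pickle
f=pickle.load(open('f1.pkl','rb')); dockmeas(f,(222,93,298,175))
E
```

```text
reader top c [517.8 362.1 137. ] sides [np.float64(28.1), np.float64(42.4)] ang [np.float64(8.3), np.float64(-80.6)]
dock c [515.4 365.9   8. ] sides [np.float64(112.4), np.float64(114.1)] ang [np.float64(8.3), np.float64(-79.5)] px [[222.0, 93.0], [297.0, 93.0], [297.0, 168.0], [222.0, 168.0]]
```

Run:
```python
from m import *; import pickle
f=pickle.load(open('f1.pkl','rb')); Q=onz(f,np.array([[347,153],[437,152],[437,250],[349,250]])/1.5,8); print(Q.round(1),Q.mean(0)); print([np.linalg.norm(Q[i]-Q[i-1]).round(1) for i in range(4)])
v=Q[1]-Q[0]+Q[2]-Q[3];print(np.degrees(np.arctan2(v[1],v[0])))
go(517,361,150,8.3)
```

```text
[[466.8 403.4   8. ]
 [556.3 417.4   8. ]
 [574.  319.    8. ]
 [480.9 305.5   8. ]] [519.50265971 361.33930116   8.        ]
[np.float64(98.9), np.float64(90.6), np.float64(99.9), np.float64(94.1)]
8.55225027260485
shift [ 0.83 -4.2  15.01] turn [-0.   0.  -0.1] rows>= 3.1
```

Request:
apply_moves --targets '[[[1, 0.9, -4.3, 5, 0, 0, 0], [1, 0.9, -4.3, 9, 0, 0, 0], [1, 0.9, -4.3, 12, 0, 0, 0], [1, 0.9, -4.3, 15, 0, 0, 0], [1, 0.9, -4.3, 15, 0, 0, 0], [1, 0.9, -4.3, 15, 0, 0, 0]]]'

```text
clock: 3.15
eef_pos: [517.8, 361.0, 151.1]
tcp_rot: [-3.141, 0.001, 0.142]
contact_force: [-0.1, 0.6, 1.0]
opening: 0.997
```

Run:
```python
from h import *
go(518,362,86,8.4)
import pickle
f=grab('wrist'); Q=proj(f,[[518,362,137]]); print(Q); save(f,'w2',s=1)
```

```text
shift [ 0.04 -0.09  6.51] turn [-0.   0.  -0.3] rows>= 1.3
[[255.23697179 231.19355533]]
```

View pics/w2.png

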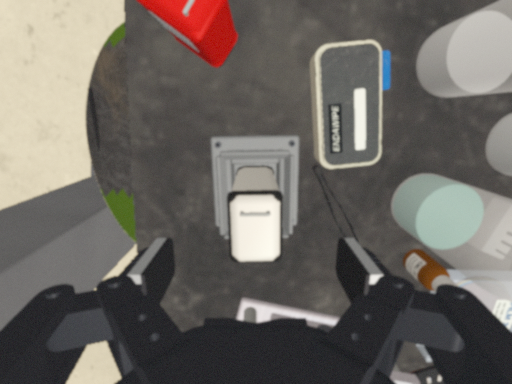

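Close view: the reader's top face is centred at (255,227) between the fingers, within about 3 mm of prediction. I'll descend and grip.

Request:
apply_moves --targets '[[[1, 0, -0.2, 2, 0, 0, 0], [1, 0, -0.2, 4, 0, 0, 0], [1, 0, -0.2, 5.5, 0, 0, 0], [1, 0, -0.2, 6.5, 0, 0, 0], [1, 0, -0.2, 6.5, 0, 0, 0], [1, 0, -0.2, 6.5, 0, 0, 0]]]'

```text
clock: 3.8
eef_pos: [518.7, 364.0, 87.8]
tcp_rot: [-3.14, -0.002, 0.142]
contact_force: [-0.3, -0.4, 0.4]
opening: 0.997
```

Request:
apply_moves --targets '[[[-1, 0, 0, 0, 0, 0, 0], [-1, 0, 0, 0, 0, 0, 0], [-1, 0, 0, 0, 0, 0, 0], [-1, 0, 0, 0, 0, 0, 0], [-1, 0, 0, 0, 0, 0, 0], [-1, 0, 0, 0, 0, 0, 0], [-1, 0, 0, 0, 0, 0, 0], [-1, 0, 0, 0, 0, 0, 0]]]' --newtons 40

```text
clock: 4.6
eef_pos: [518.8, 364.2, 88.3]
tcp_rot: [-3.139, -0.002, 0.142]
contact_force: [-0.8, 0.1, 4.9]
opening: 0.391
```

Request:
apply_moves --targets '[[[-1, 0, 0, -1, 0, 0, 0], [-1, 0, 0, -2.5, 0, 0, 0], [-1, 0, 0, -5, 0, 0, 0], [-1, 0, 0, -8, 0, 0, 0], [-1, 0, 0, -12, 0, 0, 0], [-1, 0, 0, -17, 0, 0, 0], [-1, 0, 0, -17, 0, 0, 0], [-1, 0, 0, -17, 0, 0, 0]]]'

```text
clock: 5.4
eef_pos: [519.0, 364.1, 260.5]
tcp_rot: [-3.138, -0.006, 0.142]
contact_force: [-0.3, -0.4, -3.4]
opening: 0.392
```

Run:
```python
from h import *
print(tool()[0],r.sense()['contact_force'],r.sense()['opening'])
go(540,200,260,8.2); save(grab('wrist'),'w3',s=1)
```

```text
[519.0224004  364.05099811 260.51011397] [-0.29326867 -0.37710375 -3.39148153] 0.3918439577768116
shift [-2.500e-01  1.654e+01 -1.000e-02] turn [-0.2 -0.3 -0. ] rows>= 3.3
```

View pics/w3.png

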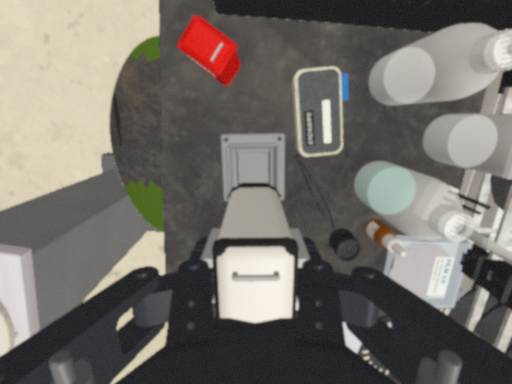

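The reader is held upright and the empty dock is visible at (253,167). Now I'll find the label in the top and scene pictures.

Run:
```python
from h import *; import pickle
F=pickle.load(open('f0.pkl','rb'))
for n,(u,v) in(('top',(462,306)),('scene',(384,346))):
    f=F[n]; u,v=u/1.5,v/1.5
    a=f['pixels'].astype(float); x,y=int(round(u)),int(round(v)); w=6
    p=a[y-w:y+w+1,x-w:x+w+1].min(2); wt=np.clip(p-70,0,None)
    print(n); print(p.astype(int))
g=[]
for n,uv in(('top',(308,204)),('scene',(256,230.7))): print(n,onz(F[n],[uv],91).round(1))
fs=[(F['top'],(300,193.6)),(F['scene'],(261,217.5))]
for f,uv in fs: print('knob',onz(f,[uv],104).round(1))
for n in('top','scene'):
    cv2.imwrite('pics/n_%s.png'%n,0*F[n]['pixels'][:2])
a=[F['top']['pixels'][180:220,285:325,::-1],F['scene']['pixels'][195:250,225:300,::-1]]
cv2.imwrite('pics/lab.png',np.hstack([cv2.resize(i,(400,400),interpolation=cv2.INTER_NEAREST) for i in a]))
```

```text
top
[[ 83  64  59  56  56  51  51  53  50  54  54  54  57]
 [ 56  58  51  58  53  56  56  61  56  53  59  60  57]
 [ 56  57  53  51  55 111 158 114  57  60  56  60  57]
 [ 62  54  55  56 141 213 217 184 115  52  57  54  54]
 [ 54  55  55 139 160 184 169 164 148  91  57  57  56]
 [ 55  81 179 209 185 180 151 140 151 138  93  60  57]
 [ 57 117 201 194 189 224 176 133 120 136 139  89  60]
 [ 54  92 149 206 195 189 142 160 152 171 143  77  77]
 [ 47  48  86 172 217 183 103 141 161 147  93  59  66]
 [ 52  54  54  94 182 222 171 144 126  79  54  58  55]
 [ 54  51  53  54 103 200 186 127  74  64 104  80  54]
 [ 56  55  59  56  54 117 120  78  54 119 168 136  76]
 [ 55  57  59  53  51  57  59  60  60 100 164 171 128]]
scene
[[ 58  60  64  68  68  66  65  61  60  62  61  61  60]
 [ 54  59  77  94  98  96  86  74  66  62  61  60  60]
 [ 55  69 101 130 140 140 127 111 102  89  76  67  59]
 [ 59  91 136 166 177 174 164 147 143 135 110  82  64]
 [ 74 124 174 197 201 199 179 157 158 166 142 100  68]
 [ 94 151 192 201 203 201 174 141 150 169 147  99  68]
 [110 163 188 185 179 176 153 129 139 152 127  87  61]
 [106 153 174 167 153 147 138 133 146 137 101  71  57]
 [ 88 121 141 141 137 142 141 138 142 121  86  63  58]
 [ 75  83  97 104 111 123 128 123 116  96  70  61  59]
 [ 74  71  82  87  89  92  94  91  85  77  67  62  59]
 [ 73  84 108 113  94  74  69  75  89  91  79  65  61]
 [ 72 103 136 139 109  76  67  90 126 137 112  78  65]]
top [[578.1  86.   91. ]]
scene [[581.7  88.8  91. ]]
knob [[604.3 108.7 104. ]]
knob [[605.8 110.2 104. ]]
```

View pics/lab.png

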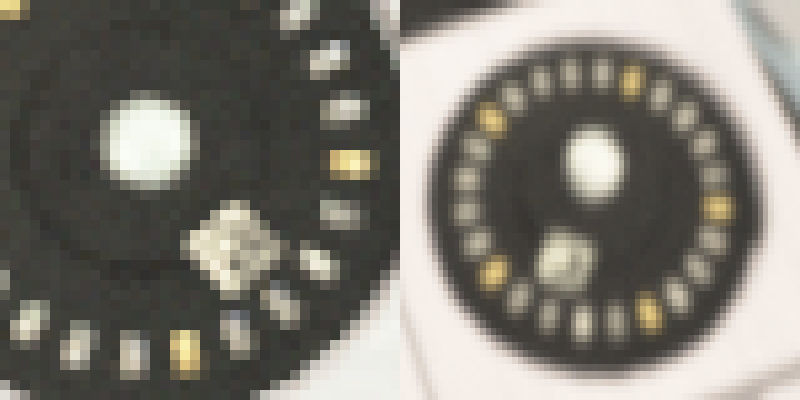

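Run:
```python
from h import *
go(530,200,252,8.2); go(581,88,247,8.2)
```

```text
shift [-1.15 16.36  0.62] turn [-0.1 -0.2 -0. ] rows>= 3.3
shift [ 2.31 28.17  1.1 ] turn [-0.1 -0.2 -0. ] rows>= 5.7
```

Request:
apply_moves --targets '[[[-1, -0.4, 4, 0.2, 0, 0, 0], [-1, -0.8, 8, 0.4, 0, 0, 0], [-1, -1.1, 12, 0.6, 0, 0, 0], [-1, -1, 16, 0.7, 0, 0, 0], [-1, 0, 20, 0.8, 0, 0, 0], [-1, 1.5, 24.5, 1, 0, 0, 0], [-1, 2.2, 27.3, 1.1, 0, 0, 0], [-1, 2.3, 28.2, 1.1, 0, 0, 0]]]'

```text
clock: 6.25
eef_pos: [580.7, 84.7, 244.9]
tcp_rot: [-3.14, 0.001, 0.14]
contact_force: [-0.0, 0.4, -1.9]
opening: 0.395
```

Run:
```python
from h import *; import pickle
F={n:grab(n) for n in('wrist','scene','top')}; pickle.dump(F,open('f2.pkl','wb'))
print(tool()[0],r.sense()['opening'])
s=F['scene']['pixels'][150:270,190:340,::-1]; w=F['wrist']['pixels'][:,:,::-1]
cv2.imwrite('pics/read.png',np.hstack([cv2.resize(s,(400,320),interpolation=cv2.INTER_CUBIC),cv2.resize(w,(400,320))]))
```

```text
[580.02717489  87.61573301 245.73485682] 0.3907569375810762
```

View pics/read.png

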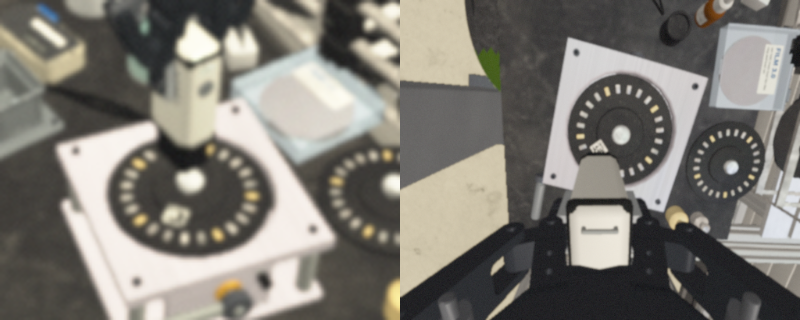

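The reader hangs over the plate and the wrist view shows label and knob. I'll check the label position from this close view.

Run:
```python
from h import *; import pickle
F=pickle.load(open('f2.pkl','rb')); f=F['wrist']
print('label',onz(f,[(253.4,176.4)],91),'knob',onz(f,[(282.9,162)],104))
Q=onz(f,[(216,45.6),(393,95),(183,224)],88); print('corners',Q.round(1),'centre',((Q[1]+Q[2])/2).round(1)); v=Q[0]-Q[2]; print(np.linalg.norm(v),np.degrees(np.arctan2(v[1],v[0])));v=Q[1]-Q[0]; print(np.linalg.norm(v),np.degrees(np.arctan2(v[0],-v[1])))
p=f['pixels'].min(2)[165:190,240:268]; print(p)
```

```text
label [[578.34831758  90.04720337  91.        ]] knob [[606.38185024 112.26754454 104.        ]]
corners [[523.3 216.   88. ]
 [710.8 195.8  88. ]
 [504.2  21.4  88. ]] centre [607.5 108.6  88. ]
195.56793399169243 84.41345356309867
188.56651198865328 83.84128589356625
[[ 61  56  59  57  59  56  59  59  58  59  57  44  47  54  57  62  66  61
   59  60  59  63  64  61  58  62  61  60]
 [ 64  60  57  62  58  57  57  60  57  61  49  50  48  55  68  77  85  78
   68  64  60  56  59  59  63  58  63  61]
 [ 60  61  60  61  59  58  56  61  57  61  58  52  54  68  95 122 128 116
   89  70  61  60  60  62  61  59  58  61]
 [ 61  59  59  61  57  56  61  57  58  54  59  65  83 110 140 163 169 156
  123  85  65  59  59  59  59  61  58  60]
 [ 59  60  57  58  60  59  58  58  58  58  78  96 126 157 177 187 190 184
  153 110  74  60  58  61  60  59  60  57]
 [ 64  60  60  60  60  60  54  61  69  89 113 142 166 183 193 192 191 192
  173 135  94  66  57  59  58  61  60  58]
 [ 61  59  53  60  60  61  62  75  98 131 162 179 190 192 192 182 182 188
  185 164 128  86  64  61  60  59  61  54]
 [ 60  60  
[... 1395 characters left out ...]
 37  23  23  27  19  29  32  37  34  28  32  31  35  27  28  31  30  35
   33  35  30  34  38  40  34  24  26  29]
 [ 31  30  26  29  34  33  29  31  29  36  32  39  44  36  34  41  40  36
   35  41  35  37  33  34  36  36  38  39]
 [ 61  65  65  63  66  63  64  64  62  65  65  67  70  73  69  67  68  70
   65  68  70  67  68  67  70  66  69  67]
 [ 97 103 102 102 103 105 101 103 104 102 105 105 103 102 103 102 105 106
  107 106 106 105 102 105 104 103 103 105]
 [124 128 130 130 128 127 129 125 127 126 126 128 127 128 128 127 125 128
  127 130 125 128 127 125 126 128 126 126]
 [138 136 136 134 137 136 136 138 133 138 135 136 136 132 133 137 134 135
  135 135 133 134 134 133 134 134 133 134]]
```

The label is at about (578.5, 88.5) and the reader at (580, 87.6), well within tolerance. Holding still.

Request:
apply_moves --targets '[[[-1, 0, 0, 0, 0, 0, 0], [-1, 0, 0, 0, 0, 0, 0], [-1, 0, 0, 0, 0, 0, 0], [-1, 0, 0, 0, 0, 0, 0], [-1, 0, 0, 0, 0, 0, 0], [-1, 0, 0, 0, 0, 0, 0], [-1, 0, 0, 0, 0, 0, 0], [-1, 0, 0, 0, 0, 0, 0]]]'

```text
clock: 7.2
eef_pos: [580.0, 87.6, 245.8]
tcp_rot: [-3.139, -0.0, 0.141]
contact_force: [0.2, 0.4, -1.9]
opening: 0.391
```

Request:
apply_moves --targets '[[[-1, 0, 0, 0, 0, 0, 0], [-1, 0, 0, 0, 0, 0, 0], [-1, 0, 0, 0, 0, 0, 0], [-1, 0, 0, 0, 0, 0, 0], [-1, 0, 0, 0, 0, 0, 0], [-1, 0, 0, 0, 0, 0, 0], [-1, 0, 0, 0, 0, 0, 0], [-1, 0, 0, 0, 0, 0, 0]]]'

```text
clock: 8.0
eef_pos: [580.0, 87.6, 245.8]
tcp_rot: [-3.139, -0.0, 0.141]
contact_force: [-0.2, 0.5, -1.6]
opening: 0.393
```

Run:
```python
from h import *
go(518.8,364.2,260,8.2)
```

```text
shift [ -2.17 -28.25  -1.35] turn [-0.2 -0.  -0.1] rows>= 5.7
```

Request:
apply_moves --targets '[[[-1, -1, -3, -0.5, 0, 0, 0], [-1, -2, -7, -1, 0, 0, 0], [-1, -3, -11, -1.3, 0, 0, 0], [-1, -3, -16, -1.4, 0, 0, 0], [-1, -2.5, -21, -1.4, 0, 0, 0], [-1, -2.2, -25, -1.4, 0, 0, 0], [-1, -2.2, -28.2, -1.4, 0, 0, 0], [-1, -2.2, -28.2, -1.4, 0, 0, 0]]]'

```text
clock: 8.8
eef_pos: [517.8, 367.6, 260.3]
tcp_rot: [-3.137, -0.0, 0.144]
contact_force: [0.2, 0.2, -2.2]
opening: 0.389
```

Request:
apply_moves --targets '[[[-1, 0, -0.05, 0, 0, 0, 0], [-1, 0, -0.05, 0, 0, 0, 0]]]'

```text
clock: 9.0
eef_pos: [517.7, 367.6, 260.2]
tcp_rot: [-3.138, -0.0, 0.144]
contact_force: [-0.2, 0.2, -0.7]
opening: 0.393
```

Run:
```python
from h import *
print(tool()[0]); go(518.8,364.2,155,8.2)
```

```text
[517.67394714 367.58218568 260.18436221]
shift [ 0.06  0.39 10.52] turn [-0.2 -0.   0.1] rows>= 2.1
```

Request:
apply_moves --targets '[[[-1, 0.1, 0.35, 3, -0.2, 0, 0], [-1, 0.1, 0.35, 6, -0.2, 0, 0], [-1, 0.1, 0.35, 9, -0.2, 0, 0], [-1, 0.1, 0.35, 10.5, -0.2, 0, 0], [-1, 0.1, 0.35, 10.5, -0.2, 0, 0], [-1, 0.1, 0.35, 10.5, -0.2, 0, 0]]]'

```text
clock: 9.6
eef_pos: [519.8, 364.5, 156.1]
tcp_rot: [-3.141, -0.001, 0.144]
contact_force: [0.6, 1.0, -1.0]
opening: 0.392
```

Run:
```python
from h import *
print(tool()[0]); go(518.8,364.2,88.5,8.2)
```

```text
[519.77603181 364.48055579 156.09481933]
shift [-0.11  0.02  6.76] turn [-0. -0.  0.] rows>= 1.4
```

Request:
apply_moves --targets '[[[-1, -0.1, 0, 1.5, 0, 0, 0], [-1, -0.1, 0, 3, 0, 0, 0], [-1, -0.1, 0, 4, 0, 0, 0], [-1, -0.1, 0, 5, 0, 0, 0], [-1, -0.1, 0, 5.7, 0, 0, 0], [-1, -0.1, 0, 6.2, 0, 0, 0], [-1, -0.1, 0, 6.5, 0, 0, 0], [-1, -0.1, 0, 6.5, 0, 0, 0]]]'

```text
clock: 10.4
eef_pos: [518.8, 364.4, 90.8]
tcp_rot: [-3.141, -0.0, 0.144]
contact_force: [0.3, -0.3, -0.5]
opening: 0.393
```

Request:
apply_moves --targets '[[[-1, 0, 0, 0.1, 0, 0, 0], [-1, 0, 0, 0.2, 0, 0, 0], [-1, 0, 0, 0.25, 0, 0, 0], [-1, 0, 0, 0.25, 0, 0, 0], [-1, 0, 0, 0.3, 0, 0, 0], [-1, 0, 0, 0.3, 0, 0, 0]]]'

```text
clock: 11.0
eef_pos: [518.9, 364.5, 88.3]
tcp_rot: [-3.141, -0.001, 0.144]
contact_force: [-1.9, -0.5, 4.1]
opening: 0.394
```

The bottom contact is at the same height as at the grasp (88.3), so the reader is seated. Releasing.

Request:
apply_moves --targets '[[[0, 0, 0, 0, 0, 0, 0], [0.5, 0, 0, 0, 0, 0, 0], [1, 0, 0, 0, 0, 0, 0], [1, 0, 0, 0, 0, 0, 0], [1, 0, 0, 0, 0, 0, 0], [1, 0, 0, 0, 0, 0, 0], [1, 0, 0, 0, 0, 0, 0], [1, 0, 0, 0, 0, 0, 0]]]'

```text
clock: 11.8
eef_pos: [518.9, 364.5, 88.3]
tcp_rot: [-3.141, -0.001, 0.144]
contact_force: [-0.3, 0.7, 0.8]
opening: 1.003
```

Request:
apply_moves --targets '[[[1, 0, 0, -2, 0, 0, 0], [1, 0, 0, -5, 0, 0, 0], [1, 0, 0, -9, 0, 0, 0], [1, 0, 0, -14, 0, 0, 0], [1, 0, 0, -19, 0, 0, 0], [1, 0, 0, -21, 0, 0, 0], [1, 0, 0, -21, 0, 0, 0], [1, 0, 0, -21, 0, 0, 0]]]'

```text
clock: 12.6
eef_pos: [518.6, 364.2, 298.1]
tcp_rot: [-3.141, -0.001, 0.144]
contact_force: [0.2, -0.2, -0.8]
opening: 1.003
```

Run:
```python
from m import *; import pickle
f=grab('wrist'); p=tool()[0]; print(p); save(f,'w5')
pickle.dump(f,open('f5.pkl','wb'))
q=proj(f,[[519,362,137]])[0].astype(int); print(q)
dockmeas(f,(q[0]-40,q[1]-50,q[0]+40,q[1]+50))
go(460,0,260,-5.5)
```

```text
[518.15390646 363.88599075 297.03547781]
[254 181]
reader top c [519.7 363.7 137. ] sides [np.float64(27.9), np.float64(41.9)] ang [np.float64(8.2), np.float64(-81.1)]
dock c [520.4 356.5   8. ] sides [np.float64(117.4), np.float64(111.6)] ang [np.float64(8.2), np.float64(-79.7)] px [[217.0, 131.0], [293.0, 131.0], [293.0, 200.0], [217.0, 200.0]]
shift [-10.96  35.18   3.71] turn [ 0.   0.  13.7] rows>= 7.4
```

View pics/w5.png

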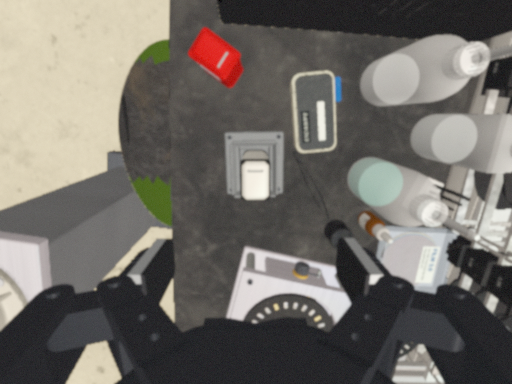

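The reader is back in the dock at (255,178) with its size and angle unchanged; it's let go and upright. Next, a close look over the lever grip, expected near (488,-20).

Request:
apply_moves --targets '[[[1, -11, 35, 3.7, 0, 0, 13.7], [1, -11, 35, 3.7, 0, 0, 13.7], [1, -11, 35, 3.7, 0, 0, 13.7], [1, -11, 35, 3.7, 0, 0, 13.7], [1, -11, 35, 3.7, 0, 0, 13.7], [1, -11, 35, 3.7, 0, 0, 13.7], [1, -11, 35, 3.7, 0, 0, 13.7], [1, -11, 35, 3.7, 0, 0, 13.7]]]'

```text
clock: 13.45
eef_pos: [456.9, -1.5, 257.9]
tcp_rot: [3.14, 0.005, -0.097]
contact_force: [0.3, 0.5, 0.1]
opening: 1.002
```

```bash
python3 -c "
from h import *
print(tool()[0]); go(489,-70,220,-5.5)"
```

```text
[456.89761874  -1.47754982 257.9231704 ]
shift [3.88 6.5  3.78] turn [ 0.1  0.3 -0.1] rows>= 1.7
```

Request:
apply_moves --targets '[[[1, 2, 3.5, 2, 0, 0.3, 0], [1, 3.9, 6.5, 3.8, 0, 0.3, 0], [1, 3.9, 6.5, 3.8, 0, 0.3, 0], [1, 3.9, 6.5, 3.8, 0, 0.3, 0]]]'

```text
clock: 13.85
eef_pos: [487.9, -70.3, 217.9]
tcp_rot: [3.14, 0.004, -0.099]
contact_force: [-0.6, 0.1, 0.2]
opening: 1.003
```

Run:
```python
from h import *; import pickle
f=grab('wrist'); print(tool()[0]); pickle.dump(f,open('f6.pkl','wb')); save(f,'w6',s=1.5); print(proj(f,[[488,-20,50],[592.5,-31,50]])*1.5)
```

```text
[488.18769124 -69.71048897 218.66106587]
[[376.3304742  201.40752993]
 [517.76089748 202.51192577]]
```

View pics/w6.png

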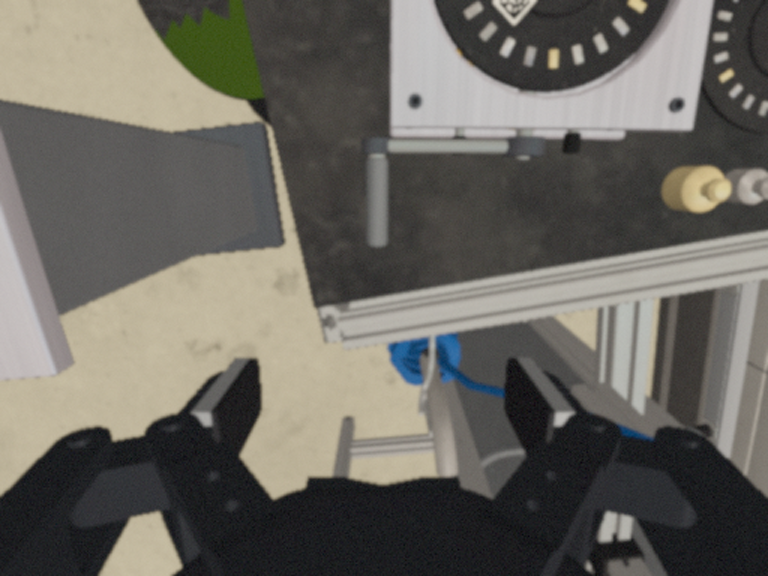

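The grip sleeve runs (377,160)–(377,246) and the hub is at (520,146). The grip middle matches the predicted pixel (376,201), and the lever lies square to the tool.

Run:
```python
from h import *; import pickle
f=pickle.load(open('f6.pkl','rb'))
G=onz(f,np.array([[376.5,160],[377,203],[377.5,246]])/1.5,50); print(G.round(1),np.linalg.norm(G[2]-G[0])); print('hub',onz(f,np.array([[522,146],[376,146]])/1.5,50).round(1))
g=G[1]; go(g[0],g[1],90,-5.6); go(g[0],g[1],33,-5.6)
```

```text
[[491.2   9.2  50. ]
 [488.4 -21.2  50. ]
 [485.4 -53.3  50. ]] 62.749379522590175
hub [[596.2   8.8  50. ]
 [491.8  18.8  50. ]]
shift [-0.42 -4.84 12.86] turn [ 0.1  0.1 -0. ] rows>= 2.8
shift [-0.41 -4.85 18.56] turn [ 0.1  0.1 -0. ] rows>= 3.8
```

Request:
apply_moves --targets '[[[1, -0.2, -2.5, 2, 0, 0, 0], [1, -0.4, -4.8, 5, 0, 0, 0], [1, -0.4, -4.8, 9, 0, 0, 0], [1, -0.4, -4.8, 13, 0, 0, 0], [1, -0.4, -4.8, 16, 0, 0, 0], [1, -0.4, -4.8, 18, 0, 0, 0], [1, -0.4, -4.8, 18.6, 0, 0, 0], [1, -0.4, -4.8, 18.6, 0, 0, 0]]]'

```text
clock: 14.7
eef_pos: [487.8, -20.9, 32.4]
tcp_rot: [3.141, 0.004, -0.097]
contact_force: [-0.6, 0.7, 0.7]
opening: 0.999
```

Request:
apply_moves --targets '[[[-1, 0, 0, 0, 0, 0, 0], [-1, 0, 0, 0, 0, 0, 0], [-1, 0, 0, 0, 0, 0, 0], [-1, 0, 0, 0, 0, 0, 0], [-1, 0, 0, 0, 0, 0, 0], [-1, 0, 0, 0, 0, 0, 0], [-1, 0, 0, 0, 0, 0, 0], [-1, 0, 0, 0, 0, 0, 0]]]' --newtons 60

```text
clock: 15.5
eef_pos: [487.7, -21.0, 32.6]
tcp_rot: [3.141, 0.004, -0.097]
contact_force: [-2.2, 0.3, 4.8]
opening: 0.166
```

Run:
```python
from h import *
p,R=tool(); print(p)
Rt=Ro.from_euler('xyz',[np.pi,0,np.radians(-5.6)]).as_matrix()
print('turn',np.degrees(Ro.from_matrix(R.T@Rt).as_rotvec()).round(2))
for a in range(0,91,5):
    a_=np.radians(a); d=105*np.array([1-np.cos(a_),0,np.sin(a_)])
    w=Ro.from_euler('z',-5.6,degrees=True).as_matrix()@d
    print(a,(R.T@w/10).round(2))
```

```text
[487.73671427 -20.95021579  32.6173867 ]
turn [0.06 0.24 0.03]
0 [0. 0. 0.]
5 [ 0.04  0.   -0.92]
10 [ 0.15  0.   -1.82]
15 [ 0.35  0.   -2.72]
20 [ 0.62  0.   -3.59]
25 [ 0.97  0.01 -4.44]
30 [ 1.39  0.01 -5.26]
35 [ 1.87  0.01 -6.03]
40 [ 2.43  0.01 -6.76]
45 [ 3.04  0.01 -7.44]
50 [ 3.72  0.01 -8.06]
55 [ 4.44  0.01 -8.62]
60 [ 5.21  0.01 -9.11]
65 [ 6.02  0.01 -9.54]
70 [ 6.87  0.01 -9.9 ]
75 [  7.74   0.02 -10.17]
80 [  8.63   0.02 -10.38]
85 [  9.54   0.02 -10.5 ]
90 [ 10.46   0.02 -10.54]
```

The grip is pinched at an opening of about 14 mm. Following the arc to 40° first.

Request:
apply_moves --targets '[[[-1, 0.04, 0, -0.9, 0, 0.2, 0], [-1, 0.15, 0, -1.8, 0, 0.2, 0], [-1, 0.35, 0, -2.7, 0, 0.2, 0], [-1, 0.62, 0, -3.6, 0, 0.2, 0], [-1, 0.97, 0, -4.45, 0, 0.2, 0], [-1, 1.4, 0, -5.25, 0, 0.2, 0], [-1, 1.9, 0, -6.05, 0, 0.2, 0], [-1, 2.43, 0, -6.75, 0, 0.2, 0]]]'

```text
clock: 16.3
eef_pos: [511.8, -23.3, 100.4]
tcp_rot: [3.14, 0.002, -0.097]
contact_force: [-3.1, -0.1, -6.3]
opening: 0.163
```

Run:
```python
from h import *
p,R=tool(); print(p,r.sense()['contact_force'],r.sense()['opening'])
P0=np.array([487.74,-20.95,32.6])
Rz=Ro.from_euler('z',-5.6,degrees=True).as_matrix(); q=Rz.T@(p-P0); print('nest shift',q,'ang',np.degrees(np.arctan2(q[2],105-q[0])),'rad',np.hypot(q[2],105-q[0]))
for a in range(45,91,5):
    a_=np.radians(a); w=P0+Rz@(105*np.array([1-np.cos(a_),0,np.sin(a_)]))
    print(a,(R.T@(w-p)/10).round(2))
```

```text
[511.76639578 -23.34954828 100.44753105] [-3.08724247 -0.08673753 -6.2592095 ] 0.16311357969638884
nest shift [ 2.41458823e+01 -4.35308278e-02  6.78475311e+01] ang 40.00119373485628 rad 105.54939991355566
45 [ 0.66 -0.   -0.64]
50 [ 1.33 -0.   -1.26]
55 [ 2.06 -0.   -1.82]
60 [ 2.83  0.   -2.32]
65 [ 3.64  0.   -2.74]
70 [ 4.49  0.   -3.09]
75 [ 5.36  0.   -3.37]
80 [ 6.25  0.   -3.57]
85 [ 7.16  0.   -3.69]
90 [ 8.08  0.01 -3.73]
```

Forces are small and it's on the arc.

Request:
apply_moves --targets '[[[-1, 0.66, 0, -0.64, 0, 0, 0], [-1, 1.33, 0, -1.26, 0, 0, 0], [-1, 2.06, 0, -1.82, 0, 0, 0], [-1, 2.83, 0, -2.32, 0, 0, 0], [-1, 3.64, 0, -2.74, 0, 0, 0], [-1, 4.49, 0, -3.09, 0, 0, 0], [-1, 5.36, 0, -3.37, 0, 0, 0], [-1, 6.25, 0, -3.57, 0, 0, 0]]]'

```text
clock: 17.1
eef_pos: [573.7, -29.6, 136.6]
tcp_rot: [3.14, 0.004, -0.097]
contact_force: [-7.8, -0.0, 1.4]
opening: 0.162
```

Run:
```python
from h import *
p,R=tool(); print(p,r.sense()['contact_force'],r.sense()['opening'])
P0=np.array([487.74,-20.95,32.6])
Rz=Ro.from_euler('z',-5.6,degrees=True).as_matrix(); q=Rz.T@(p-P0); print('nest shift',q,'ang',np.degrees(np.arctan2(q[2],105-q[0])),'rad',np.hypot(q[2],105-q[0]))
for a in range(85,92,5):
    a_=np.radians(a); w=P0+Rz@(105*np.array([1-np.cos(a_),0,np.sin(a_)]))
    print(a,(R.T@(w-p)/10).round(2))
```

```text
[573.73713366 -29.6169749  136.5751928 ] [-7.79665658e+00 -4.69779801e-04  1.41131880e+00] 0.16202506853433674
nest shift [ 86.43245228  -0.23376123 103.9751928 ] ang 79.87503516217434 rad 105.6200480323614
85 [ 0.94 -0.02 -0.07]
90 [ 1.86 -0.02 -0.11]
```

Request:
apply_moves --targets '[[[-1, 0.5, 0, -0.05, 0, 0, 0], [-1, 0.95, 0, -0.07, 0, 0, 0], [-1, 1.4, 0, -0.1, 0, 0, 0], [-1, 1.9, 0, -0.1, 0, 0, 0], [-1, 1.9, 0, -0.1, 0, 0, 0], [-1, 1.9, 0, -0.1, 0, 0, 0], [-1, 1.9, 0, -0.1, 0, 0, 0], [-1, 1.9, 0, -0.1, 0, 0, 0]]]'

```text
clock: 17.9
eef_pos: [593.2, -31.6, 138.1]
tcp_rot: [3.14, 0.003, -0.097]
contact_force: [-4.2, -1.0, 4.0]
opening: 0.164
```

Run:
```python
from h import *; import pickle
p,R=tool(); print(p,r.sense()['contact_force'],r.sense()['opening'])
P0=np.array([487.74,-20.95,32.6])
Rz=Ro.from_euler('z',-5.6,degrees=True).as_matrix(); q=Rz.T@(p-P0); print('nest shift',q,'ang',np.degrees(np.arctan2(q[2],105-q[0])),'rad',np.hypot(q[2],105-q[0]))
F={n:grab(n) for n in('wrist','scene','top')}; pickle.dump(F,open('f7.pkl','wb'))
s=F['scene']['pixels'][150:300,180:330,::-1]; w=F['wrist']['pixels'][:,:,::-1]
cv2.imwrite('pics/fin.png',np.hstack([cv2.resize(s,(360,360),interpolation=cv2.INTER_CUBIC),cv2.resize(w,(440,360))]))
```

```text
[593.18429705 -31.62587551 138.14698478] [-4.16770768 -0.99759336  3.98367286] 0.16431718860939795
nest shift [105.98283649  -0.33536355 105.54698478] ang 90.53351363289357 rad 105.55156069055609
```

View pics/fin.png

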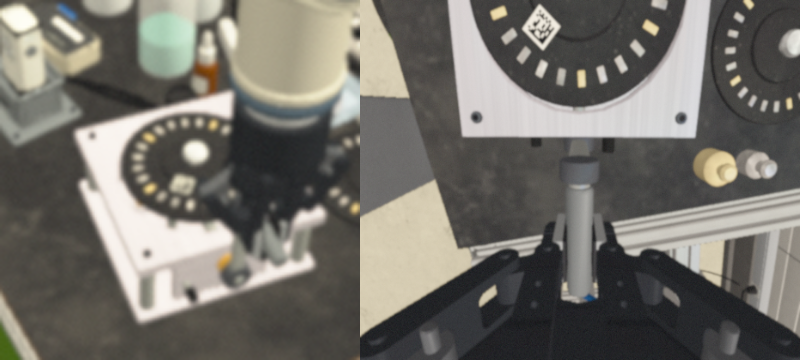

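The lever is upright, seen end-on with the sleeve in the fingers, and the plate is clear of the gripper. I'll hold a little longer and do a last check.

Request:
apply_moves --targets '[[[-1, 0, 0, 0, 0, 0, 0], [-1, 0, 0, 0, 0, 0, 0], [-1, 0, 0, 0, 0, 0, 0], [-1, 0, 0, 0, 0, 0, 0], [-1, 0, 0, 0, 0, 0, 0], [-1, 0, 0, 0, 0, 0, 0]]]'

```text
clock: 18.65
eef_pos: [593.2, -31.6, 138.2]
tcp_rot: [3.14, 0.003, -0.097]
contact_force: [-5.0, -1.1, 3.2]
opening: 0.167
```

Run:
```python
from h import *; import pickle
f=pickle.load(open('f7.pkl','rb'))['wrist']
for z in(91,105): print(z,onz(f,[(210.6,27.7)],z).round(1))
s=r.sense(); print(s['clock'],s['eef_pos'],s['contact_force'],np.abs(s['qvel']).max(),s['opening'])
if abs(s['eef_pos'][0]-593)<3 and s['opening']>.1: print(r.sign_off())
```

```text
91 [[577.8  93.3  91. ]]
105 [[579.4  89.2 105. ]]
18.65 [593.1973307  -31.63213911 138.16469256] [-4.99913794 -1.14260463  3.18505004] 0.0016026444086770088 0.16709010371650768
the job is handed in; nothing more can be done
None
```

The job is done and handed in at 18.65 s of the 67 s; the sign-off gave no verdict.

- **Reading:** I took the white reader from its dock and held it still for about 1.7 s with its nose about 80 mm above the label. The close view put the label about 2 mm off the reader's axis.
- **Docking:** I set the reader back at the height it was taken from (tool tip at 88.3 mm both times) and let it go. The look afterwards showed it upright, within about 3 mm of the dock's centre.
- **Lever:** I pinched the grip and took it along the arc. The arm's path gives a lever angle of about 90.5°, and the measured hub position agrees to about 1 mm. The arm was at rest at hand-in, with the grip held and about 5 N of spring pull on the tool.
- **Plate:** The last wrist picture fits the label at its raised height of 105 mm, in the place where I found it before. I saw no sign of contact with the plate, and the things in view stood where they were. I did not measure the plate's tilt or centring, or the bystanders' positions.

No check failed. The top camera's positions differed from the wrist camera's by about 4 mm, so I used the wrist views for the grasps.

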